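Close the battery clamp on a model car

TASK

One of the two clamps that hold the battery in the model car has been left open: its strap is swung aside and its wing nut is backed off. Find which one, first swing its strap back square across the battery against its stop, then turn its wing nut clockwise until it is fully home; the other clamp must stay closed and tight. Work round the tall thin body posts without knocking them, leave the loose things lying about where they are, and let go at the end.

Things in the scene. Friction and masses are not known exactly. Their poses are not given: they have to be found in the camera images.
- car: Bare 1:8 model car on a low stand, fixed to the bench. Origin on the bench under its centre; y along its length (470 mm), x across it (322 mm over the tyres). The clamps' studs stand at x = -45, y = +75 and -75 mm. Deck 200 x 400 mm, top 49 mm up. Wheels 110 mm in diameter at x = +-140, y = +-165, tops 115 mm up; shock towers at y = +-197, 130 mm wide, tops 139 mm up.
- battery_top (a point): Centre of the top face of the battery pack, 85 mm above the bench, at the car's centre. Pack 50 mm across (car's x), 190 mm along the car (y), 36 mm high, fixed. Motor and controller beyond it, on the +x side, are no higher than it.
- post_1: Upright body-shell post, black rod 8 mm in diameter, fixed to the car at x = -112, y = +105 mm in the car's frame, 73 mm from the axis of the stud at y = +75. Origin at its foot on the deck, 49 mm up; its top is 205 mm above the bench. Not to be knocked.
- tab_1 (a joint): Swing of clamp 1's strap about its stud, rad: 0 = square across the battery along the car's +x, against its stop; grows counter-clockwise from above as it is swung aside, to 1.6. Stays where left (friction 0.03 N m). Aluminium bar 18 mm wide, 5 mm thick, reaching 70 mm from the stud's axis, top 91 mm above the bench. Clamp 1 may stand at either stud place.
- tab_1_knob (a point): Point on the axis of the upright grip knob of strap 1, 62 mm from the stud's axis: a plain aluminium cylinder 14 mm in diameter, standing 27 mm above the strap, its top 118 mm above the bench. The point is 106 mm above the bench.
- nut_1 (a joint): Angle by which clamp 1's wing nut is backed off, rad: 0 = fully home on its strap, a hard stop; grows counter-clockwise from above, to 4.2. Clockwise tightens; the nut sinks 8 mm per full turn (1.27 mm per rad). Friction of 0.05 N m holds it where it is left.
- nut_1_wings (a point): Point on the axis of clamp 1's wing nut, mid-height of its wings; x along the wings, z up. The steel wings are an upright blade 46 mm long (x), 9 mm thick (y), from 11 mm below to 12 mm above the point, the middle 16 mm notched down to 2 mm above it. Hub 20 mm, flange 26 mm in diameter below. Home, the point is 115.5 mm above the bench; the 8 mm stud's top is at 127 mm.
- post_2: Upright body-shell post, black rod 8 mm in diameter, fixed to the car at x = -112, y = -105 mm in the car's frame, 73 mm from the axis of the stud at y = -75. Origin at its foot on the deck, 49 mm up; its top is 205 mm above the bench. Not to be knocked.
- tab_2 (a joint): Swing of clamp 2's strap about its stud, rad: 0 = square across the battery along the car's +x, against its stop; grows counter-clockwise from above as it is swung aside, to 1.6. Stays where left (friction 0.03 N m). Aluminium bar 18 mm wide, 5 mm thick, reaching 70 mm from the stud's axis, top 91 mm above the bench. Clamp 2 may stand at either stud place.
- tab_2_knob (a point): Point on the axis of the upright grip knob of strap 2, 62 mm from the stud's axis: a plain aluminium cylinder 14 mm in diameter, standing 27 mm above the strap, its top 118 mm above the bench. The point is 106 mm above the bench.
- nut_2 (a joint): Angle by which clamp 2's wing nut is backed off, rad: 0 = fully home on its strap, a hard stop; grows counter-clockwise from above, to 4.2. Clockwise tightens; the nut sinks 8 mm per full turn (1.27 mm per rad). Friction of 0.05 N m holds it where it is left.
- nut_2_wings (a point): Point on the axis of clamp 2's wing nut, mid-height of its wings; x along the wings, z up. The steel wings are an upright blade 46 mm long (x), 9 mm thick (y), from 11 mm below to 12 mm above the point, the middle 16 mm notched down to 2 mm above it. Hub 20 mm, flange 26 mm in diameter below. Home, the point is 115.5 mm above the bench; the 8 mm stud's top is at 127 mm.
- spray_can: Upright small spray can, 44 mm in diameter, 110 mm tall, standing loose on the bench beyond the car; origin at the centre of its base. Not to be disturbed.
- driver: Screwdriver, about 200 mm long, lying loose on the bench off the car's -y end; origin under its middle, along its x axis. Not to be disturbed.
- damper: Spare damper, 104 mm long, 14 mm thick, lying loose on the car's deck beside the battery on the +x side, along the car's y; origin under its middle. Not to be disturbed.
- spare_wheel: Spare wheel, 110 mm in diameter, 42 mm thick, lying loose on the bench off the car's +y end; origin at the centre of its underside. Not to be disturbed.

How it is judged:
By the outcome, as a careful person would: the job done as asked, in the order asked, and still so for the second after the job is handed in, with the robot touching nothing.
It also fails if it takes over 64 s, if anything falls off the work surface, if the arm or the gripper's body presses on something with over 40 N, if the wrist force passes 120 N, or if a joint passes its speed limit or range.

ROBOT

A 6-joint arm with a two-finger parallel gripper is mounted at the origin on the work surface. World frame = base frame: x ahead of the robot, y to its left, z up, the work surface at z = 0. Lengths are in m, angles in rad, forces in N, time in s.
With the tool pointing down it reaches from about 0.375 to 0.975 m from the base axis. Payload 3.8 kg.
Tool frame: the origin (TCP) lies at the very end of the fingers, on their centre line; the grasp point (between the pads) lies 19 mm behind it; z points along the fingers, y is the line along which they close (so a half turn about z gives the same grasp; the last joint's range is limited). The gripper opens to 85 mm and grips with 20 to 120 N. Pads are 22 mm wide; open, the fingers measure 114 mm over their backs; the gripper's body (76 mm by 85 mm) begins 54 mm behind the grasp point. The pads swing forward as they close: fully open they stand 13 mm farther back than shut.
Start: joints at [1.219, 0.264, 1.604, -0, 1.274, -0.037], TCP at [0.209, 0.642, 0.231] pointing down, gripper open.
Joint ranges: [-2.63, 2.63], [-0.94, 2.18], [0.31, 2.57], [-1.31, 4.45], [0, 2.66], [-2.55, 2.55]. Speed limits (rad/s): [2.57, 2.57, 3.14, 3.14, 3.14, 3.14].

INTERFACE

Orientations are given as a rotation vector (axis times angle).
In Python, from workcell import bot gives the robot as it stands. The module is installed in compiled form; this text tells all that it offers.
- The arm moves only by the shell command python3 -m jog [OPENING] [FORCE], which reads ROWS from standard input. ROWS is a JSON list of rows, 1 to 5 of them, each an object with the fields sx, sy, sz (the shift in shares of the most that a row can go, 1 being 62.5 mm), yaw (a turn about the tool's z in a scale on which 1.0 is pi rad); a field left out counts as zero; each row shifts and turns the commanded pose from where the row before left it, along the tool's axes as they then stand; what a row does not reach is not made up. A row lasts 1/8 s, in which the tool goes at most 0.0625 m and 0.188 rad, less where a joint would pass 70% of its speed; a pose out of reach is approached as far as the arm can. OPENING is the opening from 0.0 (shut) to 1.0 (fully open), set as the command begins (- or left out keeps the last). The fingers move at their own pace and stop on an object; FORCE is the grip in N (left out, the last holds). Time passes only in rows, so rows that do not move let the fingers close. It prints the time, the measured TCP pose, the force, the opening and the grip force at its end. A shift or turn number past 1, either way, is cut back to 1. Input that does not fit is refused with a message, and nothing moves.
- bot.read_state(): the state, without advancing time (a new reading comes with each control period).
- bot.read_camera(name): name is "scene" or "top" or "wrist"; returns the picture (400x640x3 uint8, red, green, blue); there is no depth.
- bot.camera_info(name): a dict with "intrinsics" (3x3 intrinsics, pixels), "extrinsics" (4x4, takes a point from camera to world coordinates). Camera axes: x right, y down, z forward; pixel columns grow to the right and rows downward; lengths in m; the calibration is good to about 2 mm. A picture is of the moment at which its call begins: read the wrist's pose just before it. camera_info takes no time and is no camera call; for the wrist camera it gives the pose at the moment of the call.
- bot.finish_job(): hands the job in; it is judged then, once.
Trained networks look in the newest picture that a camera, given by its name, has taken for a name from the list of things; names that differ only in an ending like _2 or _b are one class to them, and where a whole thing is asked for, a point or a joint stands for the part that bears it (a point fixed in the world has none). Each returns a list of dicts, best first, with "conf" (0 to 1); they miss things now and then, are a little off and sometimes report something else, mostly with a low value. They report only what shows in the picture. A call takes as long as a camera call.
- bot.search_frame(camera, thing): "box" ([left, top, right, bottom] in pixels, round what is visible of it).
- bot.regions_of(camera, thing): "pixels" (400x640 bool, what is visible of it) and "box" ([left, top, right, bottom] in pixels, round what is visible of it).
- bot.spot_point(camera, thing): "pixel" ([row, column] in pixels: a listed point, or the origin of a listed thing).
The state is a dict: "time": time; "q": joint angles; "joint_vel": joint speeds; "joint_torque": joint torques, N m; "tool_pos": TCP position; "tcp_rot": TCP orientation; "wrist_force": force on the tool from outside, world axes, zero at the start; "torque": the same for the moment, N m; "width": opening from 0.0 (shut) to 1.0 (fully open); "grip_force": force on a finger pad.
Only numpy, scipy, OpenCV 4.12 (cv2) and the standard library are available. Lean on these libraries where they do the work, as an engineer would, in place of code of your own. Each camera call takes 0.05 s, during which the arm holds its last target. There are 200 camera calls.

## Working session

There is one attempt and no reset: what is moved stays moved. The work goes in short steps, Python scripts to look and compute and a shell command to move; the robot and the scene stay as the last step left them, time stands still between calls to the robot, and variables do not carry over. Pictures are saved under pics/ and viewed, at most 10 in all, crops included, and the job is handed in when it is done.

```bash
mkdir -p pics; cat > h.py <<'E'
import numpy as np, cv2
from scipy.spatial.transform import Rotation as R
from workcell import bot
def ray(cam,px):
    i=bot.camera_info(cam);K=np.array(i["intrinsics"]);T=np.array(i["extrinsics"])
    d=T[:3,:3]@np.linalg.inv(K)@np.array([px[1],px[0],1.]);return T[:3,3],d
def at(cam,px,z):
    o,d=ray(cam,px);return o+d*(z-o[2])/d[2]
def proj(cam,p):
    i=bot.camera_info(cam);K=np.array(i["intrinsics"]);T=np.linalg.inv(np.array(i["extrinsics"]))
    c=K@(T[:3,:3]@np.array(p)+T[:3,3]);return c[:2]/c[2]
def snap(cam,name):
    im=bot.read_camera(cam);cv2.imwrite(f"pics/{name}.png",im[:,:,::-1]);return im
E
python3 - <<'E'
from h import *
np.set_printoptions(precision=4,suppress=True)
a=snap("top","top0")
for n,z in [("battery_top",.085),("nut_1_wings",.1155),("tab_1_knob",.106),("post_1",.049),("car",0)]:
    for d in bot.spot_point("top",n)[:3]: print(n,round(d["conf"],2),np.array(d["pixel"]),at("top",d["pixel"],z))
b=snap("scene","sc0")
for n,z in [("battery_top",.085),("nut_1_wings",.1155),("tab_1_knob",.106),("post_1",.049)]:
    for d in bot.spot_point("scene",n)[:3]: print("sc",n,round(d["conf"],2),np.array(d["pixel"]),at("scene",d["pixel"],z))
for c in("top","scene"):print(c,np.array(bot.camera_info(c)["extrinsics"])[:3,3])
s=bot.read_state();print(s["time"],s["tool_pos"],R.from_rotvec(s["tcp_rot"]).as_matrix())
E
```

```text
battery_top 0.82 [197.7 346.6] [ 0.5622 -0.0396  0.085 ]
battery_top 0.69 [215.6 306.5] [0.5146 0.0754 0.085 ]
nut_1_wings 0.42 [217.9 330.2] [0.5041 0.0098 0.1155]
tab_1_knob 0.44 [214.2 305.2] [0.517  0.0785 0.106 ]
post_1 0.41 [225.3 394. ] [ 0.4821 -0.1764  0.049 ]
post_1 0.37 [246.6 325.1] [0.4265 0.0249 0.049 ]
post_1 0.28 [198.  348.5] [ 0.5653 -0.0477  0.049 ]
car 0.65 [203.8 345.1] [ 0.5535 -0.0406  0.    ]
sc battery_top 0.66 [216.4 289.9] [ 0.5567 -0.0425  0.085 ]
sc nut_1_wings 0.53 [181.7 288.4] [0.4881 0.0113 0.1155]
sc nut_1_wings 0.19 [277.1 353.6] [ 0.7962 -0.0611  0.1155]
sc tab_1_knob 0.48 [178.1 312.2] [0.5122 0.0692 0.106 ]
sc post_1 0.68 [237.2 227.5] [ 0.4804 -0.1804  0.049 ]
sc post_1 0.63 [181.9 279.5] [0.4222 0.0289 0.049 ]
top [0.4213 0.0509 1.3118]
scene [ 1.1513 -0.4591  0.9908]
0.55 [0.209  0.6418 0.2313] [[-0.9508  0.3097  0.    ]
 [ 0.3097  0.9508  0.    ]
 [-0.      0.     -1.    ]]
```

View pics/top0.png

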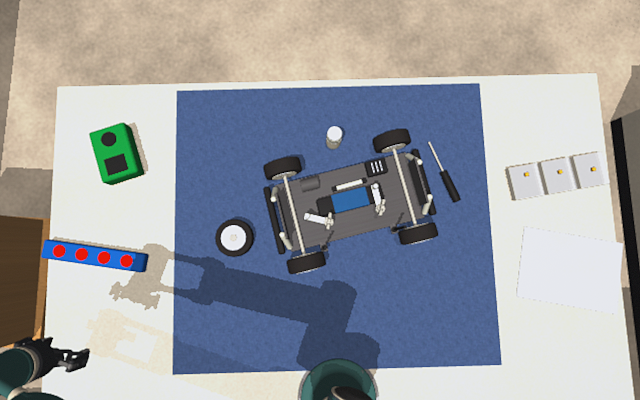

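View pics/sc0.png

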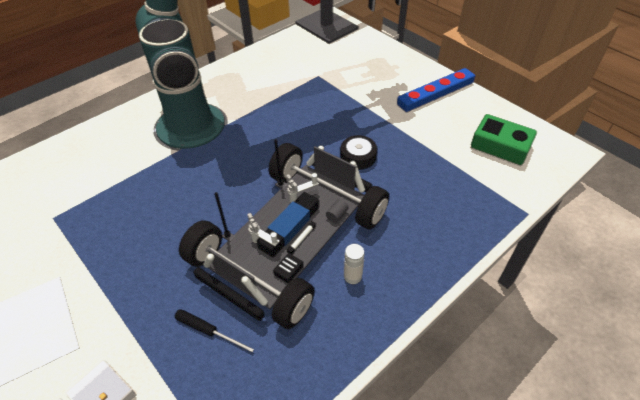

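The open clamp is the one at the car's +y end: its strap points left near (214,305) in the top view. I'll move above it for a closer look.

Units first: shifts go in shares of 62.5 mm and turns go in shares of pi rad. So -0.05 m is -0.8, -0.04 m is -0.64.

```bash
echo '[{"sx": -0.32,"sy": -0.32,"sz": -0.8},{"sx": -0.64,"sy": -0.64,"sz": -0.08},{"sx": -0.64,"sy": -0.64},{"sx": -0.64,"sy": -0.64},{"sx": -0.64,"sy": -0.64}]' | python3 -m jog 1.0 >/dev/null; echo '[{"sx": -0.64,"sy": -0.64},{"sx": -0.64,"sy": -0.64},{"sx": -0.64,"sy": -0.64},{"sx": -0.64,"sy": -0.64},{"sx": -0.64,"sy": -0.64}]' | python3 -m jog; echo '[{"sx": -0.64,"sy": -0.64},{"sx": -0.48,"sy": -0.48,"sz": -0.32},{},{}]' | python3 -m jog
cat > look.py <<'E'
from h import *
import sys
np.set_printoptions(precision=4,suppress=True)
s=bot.read_state();print(s["time"],s["q"],s["tool_pos"]);print(R.from_rotvec(s["tcp_rot"]).as_matrix())
snap("wrist",sys.argv[1])
for n,z in [("battery_top",.085),("nut_1_wings",.118),("tab_1_knob",.106),("post_1",.049)]:
    for d in bot.spot_point("wrist",n)[:3]: print(n,round(d["conf"],2),np.array(d["pixel"]),at("wrist",d["pixel"],z))
E
python3 look.py w0
```

```text
time: 1.8
tool_pos: [0.4533, 0.1612, 0.2868]
tcp_rot: [0.492, 3.102, 0.001]
wrist_force: [0.3, -0.0, -0.1]
width: 1.002
grip_force: 0.0
time: 2.3
tool_pos: [0.4973, 0.0748, 0.3062]
tcp_rot: [-0.493, -3.102, -0.001]
wrist_force: [0.5, 0.1, 1.7]
width: 1.002
grip_force: 0.0
2.3 [ 0.0993 -0.1049  1.8636  0.0006  1.3832 -1.1561] [0.4973 0.0748 0.3062]
[[-0.9506  0.3103 -0.0003]
 [ 0.3103  0.9506  0.0006]
 [ 0.0005  0.0005 -1.    ]]
battery_top 0.86 [255.9 248.1] [ 0.5623 -0.0467  0.085 ]
nut_1_wings 0.78 [199.1 270.3] [0.4965 0.0133 0.118 ]
tab_1_knob 0.76 [192.6 330.2] [0.5123 0.0759 0.106 ]
post_1 0.87 [129.3 276.7] [0.4294 0.0344 0.049 ]
post_1 0.83 [208.5 141.4] [ 0.4697 -0.1687  0.049 ]
post_1 0.62 [266.7 162.7] [ 0.5541 -0.1784  0.049 ]
```

View pics/w0.png

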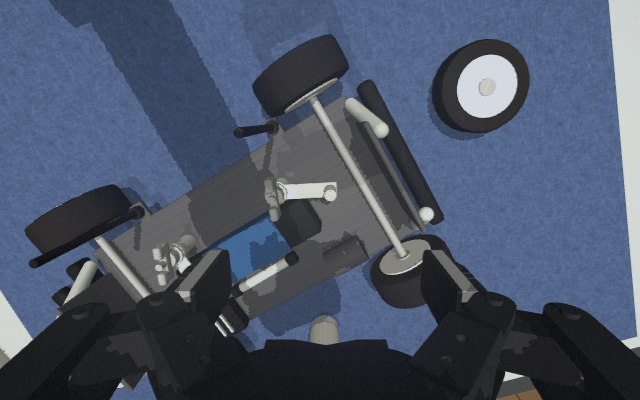

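The wrist view shows the open clamp: nut at about (270,199), knob at (330,192), and post 1's rod running from about (240,131) to (277,129). These agree with the given 62 mm and 87 mm distances. Next I'll turn the tool so the fingers close across the strap.

To row units: 0.18 rad / 3.1416 = 0.0573.

```bash
echo '[{"yaw": 0.0573},{"yaw": 0.0573},{"yaw": 0.0573},{"yaw": 0.0573},{"yaw": 0.0573}]' | python3 -m jog >/dev/null; echo '[{"sz": 0.48,"yaw": 0.0573},{"sz": 0.48,"yaw": 0.0573},{"sz": 0.48,"yaw": 0.0573},{"yaw": 0.0191},{}]' | python3 -m jog
python3 look.py w1
```

```text
time: 3.8
tool_pos: [0.497, 0.0752, 0.2157]
tcp_rot: [-2.473, -1.937, 0.001]
wrist_force: [0.5, -0.1, -0.5]
width: 0.999
grip_force: 0.0
3.8 [ 0.1007 -0.0535  1.9823  0.      1.2139  0.3427] [0.497  0.0752 0.2157]
[[ 0.2396  0.9709 -0.0011]
 [ 0.9709 -0.2396 -0.0001]
 [-0.0004 -0.0011 -1.    ]]
battery_top 0.82 [300.7 418.2] [ 0.5596 -0.0502  0.085 ]
nut_1_wings 0.58 [271.4 340.3] [0.4957 0.0152 0.118 ]
tab_1_knob 0.78 [194.1 345.9] [0.5153 0.0755 0.106 ]
post_1 0.9 [245.6 271.9] [0.428 0.026 0.049]
```

View pics/w1.png

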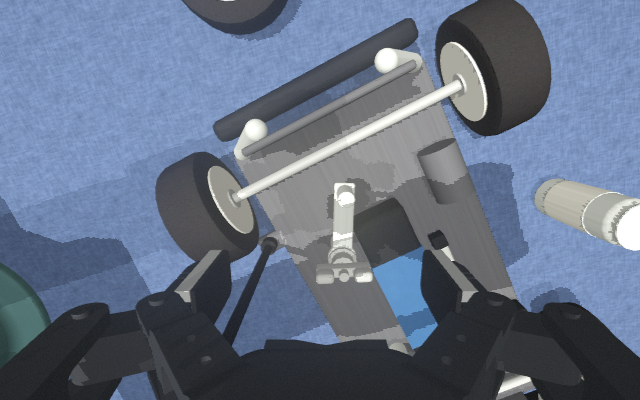

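To row units: 0.04 m is 0.64, 0.0164 m is 0.2624.

```bash
echo '[{"sx": 0.0704,"sy": 0.2624,"sz": 0.48},{"sz": 0.64},{"sz": 0.48},{"sz": 0.256},{}]' | python3 -m jog; echo '[{},{},{},{},{}]' | python3 -m jog 0.0 30;echo '[{},{},{}]' | python3 -m jog
```

```text
time: 4.68
tool_pos: [0.5138, 0.0748, 0.0995]
tcp_rot: [-2.474, -1.934, 0.003]
wrist_force: [0.0, -1.3, -0.0]
width: 0.998
grip_force: 0.0
time: 5.3
tool_pos: [0.5148, 0.075, 0.1009]
tcp_rot: [2.475, 1.934, 0.001]
wrist_force: [-0.1, -0.5, 2.6]
width: 0.145
grip_force: 29.2
time: 5.68
tool_pos: [0.5149, 0.075, 0.1008]
tcp_rot: [2.475, 1.934, 0.001]
wrist_force: [-1.3, 0.4, 4.9]
width: 0.148
grip_force: 29.5
```

To row units: 0.0074 m is 0.1184, -0.00045 m is -0.0072, 0.12 rad / 3.1416 = 0.0382.

```bash
echo '[{"sx": -0.0072,"sy": 0.1184,"yaw": 0.0382},{"sx": -0.0072,"sy": 0.1184,"yaw": 0.0382},{"sx": -0.0072,"sy": 0.1184,"yaw": 0.0382},{"sx": -0.0072,"sy": 0.1184,"yaw": 0.0382},{}]' | python3 -m jog;echo '[{"sx": -0.0072,"sy": 0.1184,"yaw": 0.0382},{"sx": -0.0072,"sy": 0.1184,"yaw": 0.0382},{"sx": -0.0072,"sy": 0.1184,"yaw": 0.0382},{},{}]' | python3 -m jog; python3 look.py w2
```

```text
time: 6.3
tool_pos: [0.5407, 0.06, 0.1007]
tcp_rot: [2.863, 1.289, -0.002]
wrist_force: [-2.4, -2.3, 6.7]
width: 0.151
grip_force: 29.6
time: 6.92
tool_pos: [0.5535, 0.0425, 0.1006]
tcp_rot: [3.047, 0.757, -0.003]
wrist_force: [-3.4, -4.2, 7.5]
width: 0.146
grip_force: 29.7
6.925 [ 0.033   0.1585  1.9871 -0.0025  0.9977  1.1179] [0.5535 0.0425 0.1006]
[[ 0.8836  0.4682 -0.0017]
 [ 0.4682 -0.8836 -0.0022]
 [-0.0025  0.0011 -1.    ]]
battery_top 0.88 [308.1 469.2] [ 0.5572 -0.0472  0.085 ]
tab_1_knob 0.58 [264.2 324.8] [0.5521 0.0423 0.106 ]
```

View pics/w2.png

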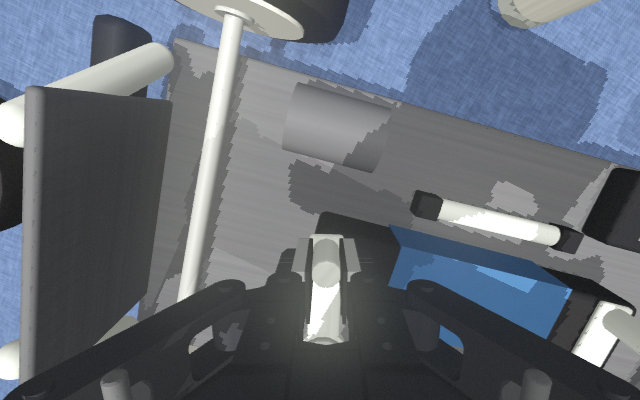

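The knob is held at (325,262) and the strap is about 0.2 rad short of square. I'll continue in smaller steps until it meets the stop.

To row units: 0.0037 m is 0.0592, -0.0001 m is -0.0016, 0.06 rad / 3.1416 = 0.0191.

```bash
for i in 1 2; do echo '[{"sx": -0.0016,"sy": 0.0592,"yaw": 0.0191},{}]' | python3 -m jog|egrep 'pos|force|rot'; done;  for i in 1 2; do echo '[{"sy": 0.032,"yaw": 0.0095},{}]' | python3 -m jog|egrep 'pos|force|rot'; done
```

```text
tool_pos: [0.555, 0.0393, 0.1006]
tcp_rot: [3.069, 0.665, -0.004]
wrist_force: [-3.7, -2.8, 7.4]
grip_force: 29.8
tool_pos: [0.5564, 0.0358, 0.1006]
tcp_rot: [3.087, 0.573, -0.004]
wrist_force: [-5.2, -4.0, 8.2]
grip_force: 29.8
tool_pos: [0.557, 0.0341, 0.1006]
tcp_rot: [3.096, 0.527, -0.004]
wrist_force: [-5.7, -3.5, 8.0]
grip_force: 29.8
tool_pos: [0.5575, 0.0322, 0.1006]
tcp_rot: [3.103, 0.48, -0.005]
wrist_force: [-5.2, -3.2, 9.1]
grip_force: 29.8
```

To row units: 0.002 m is 0.032, 0.02 rad / 3.1416 = 0.0064.

```bash
for i in 1 2 3 4; do echo '[{"sy": 0.032,"yaw": 0.0064},{}]' | python3 -m jog|egrep 'pos|force|rot'; done
```

```text
tool_pos: [0.558, 0.0306, 0.1006]
tcp_rot: [3.108, 0.449, -0.005]
wrist_force: [-5.0, -3.2, 8.4]
grip_force: 29.8
tool_pos: [0.5584, 0.0289, 0.1006]
tcp_rot: [3.113, 0.418, -0.005]
wrist_force: [-6.2, -1.3, 9.6]
grip_force: 29.9
tool_pos: [0.5585, 0.0285, 0.1006]
tcp_rot: [-3.116, -0.386, 0.006]
wrist_force: [-7.6, 3.4, 9.4]
grip_force: 30.0
tool_pos: [0.5586, 0.0282, 0.1005]
tcp_rot: [-3.117, -0.354, 0.007]
wrist_force: [-8.2, 8.4, 11.7]
grip_force: 30.2
```

To row units: -0.05 m is -0.8, -0.04 m is -0.64.

```bash
echo '[{},{},{},{}]' | python3 -m jog 1.0|egrep 'pos|force|width'; echo '[{"sz": -0.64},{"sx": -0.32,"sz": -0.8},{"sx": -0.48,"sz": -0.64},{}]' | python3 -m jog
python3 - <<'E'
import numpy as np
from scipy.optimize import least_squares as L
p=np.array([[.5149,.075],[.5407,.06],[.5535,.0425],[.555,.0393],[.5564,.0358],[.557,.0341],[.5575,.0322],[.558,.0306],[.5584,.0289]])
f=L(lambda c:np.hypot(*(p-c[:2]).T)-.062,[.5,.01]);print(f.x,f.fun*1e3)
d=p[-1]-f.x;print(np.arctan2(d[1],d[0]))
E
python3 look.py w3
```

```text
tool_pos: [0.5608, 0.0254, 0.1]
wrist_force: [0.5, 0.4, 0.0]
width: 0.976
grip_force: 0.0
time: 10.18
tool_pos: [0.5136, 0.014, 0.2347]
tcp_rot: [3.12, 0.354, 0.012]
wrist_force: [-0.2, -0.5, -0.3]
width: 1.002
grip_force: 0.0
[0.49786446 0.01530647] [ 0.07678114 -0.0936595  -0.07422599 -0.03097912  0.01930658  0.05005279
 -0.01783163  0.04978208  0.04301655]
0.22089032660183028
10.175 [-0.0212 -0.0512  1.9444 -0.0002  1.2405  1.3235] [0.5136 0.014  0.2347]
[[ 0.9745  0.2243  0.0079]
 [ 0.2243 -0.9745 -0.0004]
 [ 0.0077  0.0021 -1.    ]]
battery_top 0.68 [158.5 399.9] [ 0.5565 -0.0445  0.085 ]
nut_1_wings 0.57 [217.4 315. ] [0.4948 0.0196 0.118 ]
tab_1_knob 0.9 [142.2 319.7] [0.5548 0.0295 0.106 ]
post_1 0.79 [258.5 481.5] [ 0.4673 -0.1715  0.049 ]
```

View pics/w3.png

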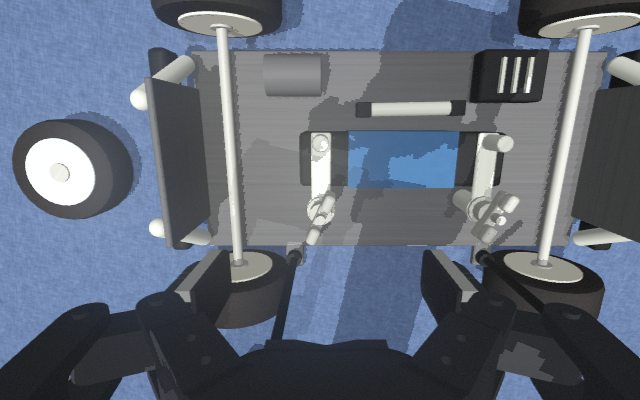

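The strap is now square: it stands vertical in the image at (320,135)-(320,205), parallel to the car's x. The wings run from about (312,240) to (330,196). I'll measure the wing angle more precisely.

```bash
python3 - <<'E'
from h import *
im=cv2.imread("pics/w3.png")
c=cv2.resize(im[170:270,260:380],None,fx=6,fy=6,interpolation=cv2.INTER_CUBIC)
print(proj("wrist",[.4979,.0153,.127]),proj("wrist",[.4979,.0153,.1155]),proj("wrist",[.4979,.0153,.12]),proj("wrist",[.4979,.0153,.091]))
cv2.imwrite("pics/c3.png",c)
for d in bot.regions_of("wrist","nut_1")[:2]:
    m=d["pixels"].astype(np.uint8);print(d["conf"],d["box"],cv2.minAreaRect(cv2.findNonZero(m)))
E
```

```text
[320.90333499 218.05725313] [321.11466125 213.8451884 ] [321.0341038  215.45082508] [321.51086447 205.94823474]
0.9 [466.3, 193.7, 520.1, 242.9] ((489.92755126953125, 213.05731201171875), (32.480613708496094, 57.678462982177734), 35.70669174194336)
0.66 [307.2, 190.4, 336.1, 243.7] ((319.2190856933594, 217.05056762695312), (22.036231994628906, 56.66459655761719), 12.994616508483887)
```

View pics/c3.png

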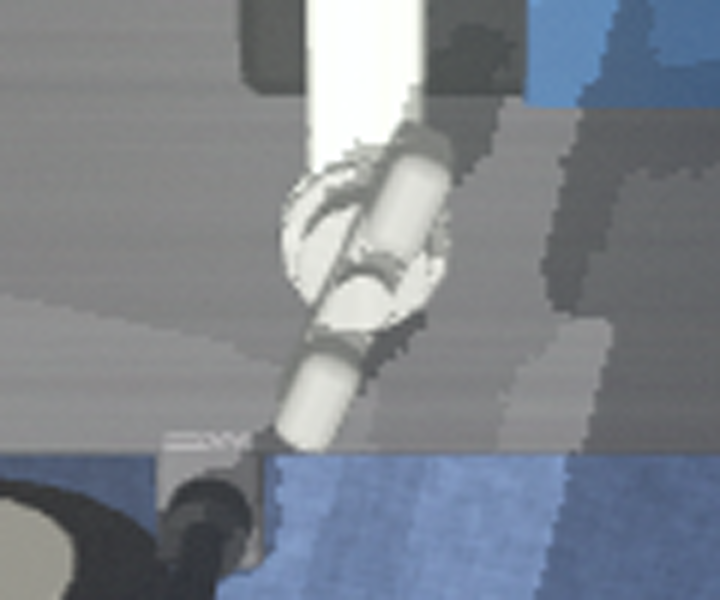

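To row units: -0.18 rad / 3.1416 = -0.0573.

```bash
python3 - <<'E'
from h import *
for z in(.128,.133):
  for a,b in [((320,450),(450,190)),((275,425),(400,155)),((305,445),(425,160))]:
    A,B=[at("wrist",[170+y/6,260+x/6],z) for x,y in(a,b)];d=B-A;print(z,np.arctan2(d[1],d[0]),np.hypot(*d[:2]),(A+B)/2)
E
echo '[{"yaw": -0.0573},{"yaw": -0.0573},{"yaw": -0.0573},{"yaw": -0.0573},{"yaw": -0.0573}]' | python3 -m jog 0.45 >/dev/null
echo '[{"yaw": -0.0573},{"yaw": -0.0573},{"yaw": -0.0573},{"yaw": -0.0573},{"yaw": -0.0573}]' | python3 -m jog >/dev/null
echo '[{"yaw": -0.0573},{"yaw": -0.0573},{"yaw": -0.0573},{"yaw": -0.0573},{"yaw": -0.0573}]' | python3 -m jog
```

```text
0.128 -0.21694085613734707 0.04070049570700653 [0.49409853 0.01192082 0.128     ]
0.128 -0.19492663190200032 0.04148017594317073 [0.4967631  0.01903696 0.128     ]
0.128 -0.15736297421231404 0.0432447432997008 [0.49583536 0.01506503 0.128     ]
0.133 -0.21694085613734732 0.03985926837411829 [0.49577493 0.01227374 0.133     ]
0.133 -0.1949266319020006 0.04062283361428106 [0.49838443 0.01924279 0.133     ]
0.133 -0.1573629742123143 0.042350929614252686 [0.49747586 0.01535296 0.133     ]
time: 12.35
tool_pos: [0.5118, 0.0145, 0.2286]
tcp_rot: [-0.327, -3.122, 0.0]
wrist_force: [-0.7, 0.4, 0.7]
width: 0.453
grip_force: 0.0
```

To row units: 0.03 m is 0.48, 0.0138 m is 0.2208.

```bash
echo '[{"sx": 0.2208,"sy": -0.0336,"sz": 0.48},{"sz": 0.48},{"sz": 0.48},{"sz": 0.24},{}]' | python3 -m jog; echo '[{},{},{},{},{}]' | python3 -m jog 0.0 40
```

```text
time: 12.98
tool_pos: [0.497, 0.0154, 0.1235]
tcp_rot: [-0.336, -3.12, 0.001]
wrist_force: [0.0, -0.3, 0.3]
width: 0.449
grip_force: 0.0
time: 13.6
tool_pos: [0.4994, 0.0149, 0.1269]
tcp_rot: [0.336, 3.121, -0.001]
wrist_force: [-1.6, -2.8, 5.9]
width: 0.05
grip_force: 47.3
```

```bash
python3 - <<'E'
from h import *
s=bot.read_state();print(s["q"],s["torque"],s["tool_pos"])
im=bot.read_camera("wrist");cv2.imwrite("pics/w4.png",im[:,:,::-1])
E
```

```text
[-1.96078072e-02  2.17686833e-02  2.08231477e+00 -7.81250331e-04
  1.03460225e+00 -1.37527110e+00] [-0.41345938  0.19956972 -0.02975544] [0.4994093  0.01487765 0.12693738]
```

View pics/w4.png

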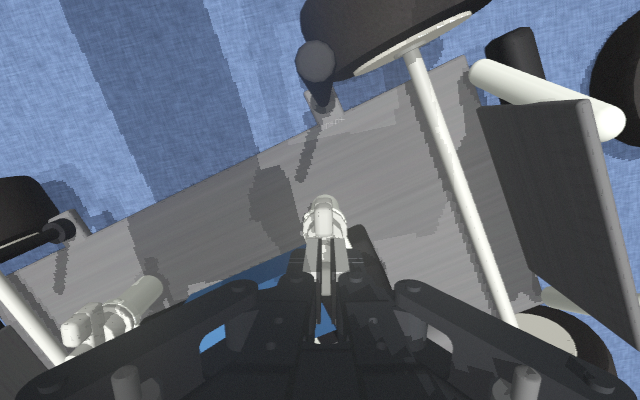

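The image shows the wings held between the fingertips at about (325,240), but only by their top edge. I'll regrip a little lower.

To row units: 0.005 m is 0.08.

```bash
echo '[{},{},{"sz": 0.08},{}]' | python3 -m jog 0.35 | egrep 'pos|force|width'; echo '[{},{},{},{}]' | python3 -m jog 0.0 60
```

```text
tool_pos: [0.4974, 0.0154, 0.1193]
wrist_force: [-0.6, -0.3, -0.2]
width: 0.351
grip_force: 0.0
time: 14.65
tool_pos: [0.4978, 0.0147, 0.1201]
tcp_rot: [-0.336, -3.123, 0.002]
wrist_force: [-1.5, -4.6, 0.4]
width: 0.071
grip_force: 58.8
```

To row units: 0.0002 m is 0.0032, 0.15 rad / 3.1416 = 0.0477.

```bash
for i in 1 2; do echo '[{"sz": 0.0032,"yaw": 0.0477},{"sz": 0.0032,"yaw": 0.0477},{"sz": 0.0032,"yaw": 0.0477},{"sz": 0.0032,"yaw": 0.0477},{"sz": 0.0032,"yaw": 0.0477}]' | python3 -m jog; python3 -c "
from h import *
print(bot.read_state()['torque'],bot.read_state()['q'][5])";done
```

```text
time: 15.28
tool_pos: [0.4975, 0.0143, 0.1192]
tcp_rot: [-1.463, -2.779, 0.004]
wrist_force: [-2.8, -6.5, 2.0]
width: 0.067
grip_force: 59.2
[-1.16303011  0.51807478  0.07670051] -0.6203911376518215
time: 15.9
tool_pos: [0.497, 0.0142, 0.1182]
tcp_rot: [-2.38, -2.05, 0.005]
wrist_force: [-4.9, -7.8, 3.4]
width: 0.07
grip_force: 59.2
[-1.1557142   0.76441527  0.10027231] 0.12961041991661756
```

To row units: 0.0002 m is 0.0032, 0.15 rad / 3.1416 = 0.0477.

```bash
for i in 1 2; do echo '[{"sz": 0.0032,"yaw": 0.0477},{"sz": 0.0032,"yaw": 0.0477},{"sz": 0.0032,"yaw": 0.0477},{"sz": 0.0032,"yaw": 0.0477},{"sz": 0.0032,"yaw": 0.0477}]' | python3 -m jog|egrep 'time|pos|force|width'; python3 -c "
from h import *
print(bot.read_state()['torque'],bot.read_state()['q'][5])";done
```

```text
time: 16.52
tool_pos: [0.4968, 0.0145, 0.1172]
wrist_force: [-5.6, -5.6, 4.3]
width: 0.077
grip_force: 59.4
[-0.94193423  0.94318802  0.08866576] 0.8796206136608047
time: 17.15
tool_pos: [0.4969, 0.0144, 0.1172]
wrist_force: [-8.4, -2.4, 10.6]
width: 0.076
grip_force: 223.0
[-0.55525074  1.4221843   5.05165143] 1.620198263460817
```

To row units: -0.06 rad / 3.1416 = -0.0191.

```bash
echo '[{"yaw": -0.0191},{}]' | python3 -m jog|egrep 'time|pos|force|width'; python3 -c "
from h import *
print(bot.read_state()['torque'],bot.read_state()['q'][5])"
```

```text
time: 17.4
tool_pos: [0.4969, 0.0145, 0.1172]
wrist_force: [-7.8, -3.9, 9.4]
width: 0.081
grip_force: 194.9
[-0.6936415   1.39060202  4.25473396] 1.5554395389288862
```

To row units: -0.15 rad / 3.1416 = -0.0477.

```bash
echo '[{"yaw": -0.0477},{"yaw": -0.0255},{}]' | python3 -m jog|egrep 'time|pos|force|width'; python3 -c "
from h import *
print(bot.read_state()['torque'],bot.read_state()['q'][5])"
```

```text
time: 17.77
tool_pos: [0.497, 0.0145, 0.1172]
wrist_force: [-7.7, -4.1, 9.2]
width: 0.07
grip_force: 125.8
[-0.82480251  1.28969232  2.47980804] 1.329033109773219
```

To row units: -0.08 rad / 3.1416 = -0.0255.

```bash
for i in 1 2; do echo '[{"yaw": -0.0255},{}]' | python3 -m jog|egrep 'time|pos|force|width'; python3 -c "
from h import *
print(bot.read_state()['torque'],bot.read_state()['q'][5])"; done
```

```text
time: 18.02
tool_pos: [0.4969, 0.0145, 0.1171]
wrist_force: [-7.5, -5.3, 9.1]
width: 0.075
grip_force: 103.3
[-0.89228114  1.31152103  1.92788104] 1.250099419310001
time: 18.27
tool_pos: [0.497, 0.0146, 0.117]
wrist_force: [-7.5, -4.4, 8.5]
width: 0.074
grip_force: 83.4
[-0.83230203  1.22775533  1.40885625] 1.17118476843353
```

To row units: -0.1 rad / 3.1416 = -0.0318.

```bash
echo '[{"yaw": -0.0318},{}]' | python3 -m jog|egrep 'force|width'; python3 -c "
from h import *
print(bot.read_state()['torque'],bot.read_state()['q'][5])"; echo '[{},{},{}]' | python3 -m jog 0.4|egrep 'pos|force|width';  echo '[{"sz": -0.64},{"sz": -0.64},{"sx": -0.32,"sz": -0.64},{"sx": -0.48},{}]' | python3 -m jog;python3 look.py w5; python3 - <<'E'
from h import *
i=cv2.imread("pics/w5.png");c=proj("wrist",[.5,.0153,.1155]).astype(int);print(c)
x,y=c;cv2.imwrite("pics/c5.png",cv2.resize(i[max(0,y-80):y+70,max(0,x-100):x+100],None,fx=4,fy=4,interpolation=cv2.INTER_CUBIC))
for d in bot.regions_of("wrist","nut_1")[:2]:
    m=d["pixels"].astype(np.uint8);print(d["conf"],d["box"],cv2.minAreaRect(cv2.findNonZero(m)))
E
```

```text
wrist_force: [-6.3, -5.0, 8.9]
width: 0.069
grip_force: 71.4
[-0.88199662  1.22810423  0.80848078] 1.0723838221574933
tool_pos: [0.4985, 0.0157, 0.1163]
wrist_force: [0.7, 0.1, 0.4]
width: 0.4
grip_force: 0.0
time: 19.52
tool_pos: [0.4531, -0.0079, 0.2368]
tcp_rot: [3.053, 0.74, 0.002]
wrist_force: [0.1, -1.1, -0.5]
width: 0.397
grip_force: 0.0
19.525 [-0.0726 -0.1716  2.0482  0.0003  1.2637  1.0224] [ 0.4531 -0.0079  0.2368]
[[ 0.889   0.4579  0.0012]
 [ 0.4579 -0.889   0.0002]
 [ 0.0012  0.0004 -1.    ]]
battery_top 0.79 [108.  419.1] [ 0.5573 -0.0472  0.085 ]
nut_1_wings 0.69 [108.6 418.6] [ 0.5516 -0.0391  0.118 ]
tab_1_knob 0.61 [ 59.2 344.7] [0.5586 0.0298 0.106 ]
tab_1_knob 0.24 [191.4 285.1] [0.4401 0.0256 0.106 ]
post_1 0.75 [233.8 467.1] [ 0.4738 -0.1722  0.049 ]
post_1 0.58 [190.  287.7] [0.4277 0.0244 0.049 ]
[326 135]
0.64 [466.7, 162.6, 526.2, 207.9] ((494.698486328125, 178.384033203125), (30.855854034423828, 64.28034973144531), 47.60256576538086)
0.6 [313.5, 110.7, 336.9, 165.5] ((325.0, 137.5), (57.0, 22.0), 90.0)
```

View pics/w5.png

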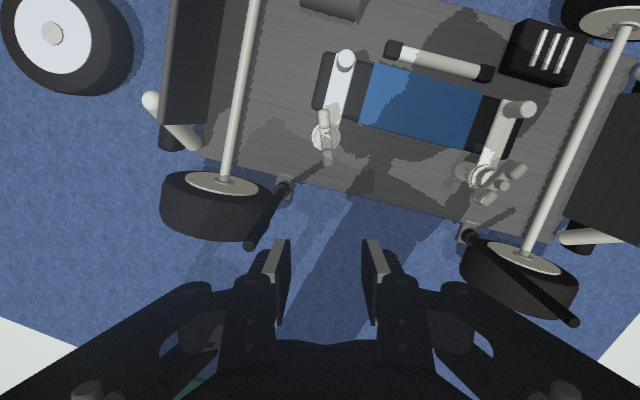

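View pics/c5.png

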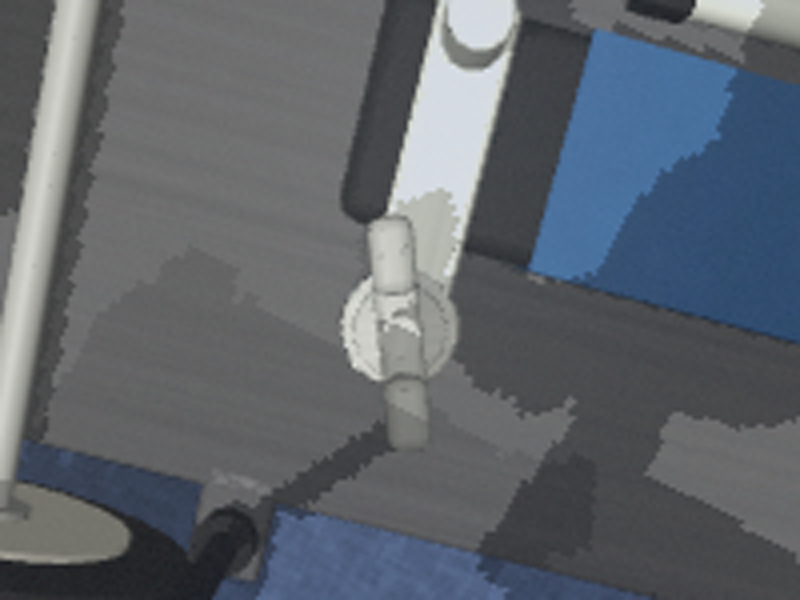

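The wings now run from about (323,110) to (328,166) in the full view. The strap is still square, and the post and loose items are untouched. I'll check the nut's height and turn against the home values, and clamp 2's state as well.

```bash
python3 - <<'E'
from h import *
for z in(.1275,.1295,.1325):print(z,proj("wrist",[.4979,.0153,z]))
for a,b in [((390,218),(408,447)),((368,230),(388,440)),((412,220),(428,440))]:
    A,B=[at("wrist",[55+y/4,226+x/4],.1275) for x,y in(a,b)];d=A-B;print(np.arctan2(d[1],d[0]),np.hypot(*d[:2]),(A+B)/2)
# clamp 1 / battery short edge / clamp 2 strap edges, directions
for n,a,b,z in [("strap1 L",(388,215),(440,0),.091),("strap1 R",(455,265),(515,20),.091),("batt edge",(530,270),(595,30),.085)]:
    A,B=[at("wrist",[55+y/4,226+x/4],z) for x,y in(a,b)];d=B-A;print(n,np.arctan2(d[1],d[0]))
E
```

```text
0.1275 [325.76690395 138.78663897]
0.1295 [325.766331  138.9525467]
0.1325 [325.76545432 139.20640386]
0.557085273312182 0.04364610816569685 [0.49791759 0.01527905 0.1275    ]
0.5696205393839608 0.04010524760397952 [0.49569872 0.01870748 0.1275    ]
0.5554148460490986 0.04188133118951929 [0.5002362  0.01191233 0.1275    ]
strap1 L 0.2281224653461686
strap1 R 0.24031754149358778
batt edge 0.22971596698829813
```

```bash
python3 -c "
from h import *
print(bot.finish_job())"
```

```text
the job is handed in; nothing more can be done
None
```

The open clamp was the one at the car's +y end: I swung its strap square against its stop, then turned its wing nut about 2.4 rad clockwise until it hit a hard stop. The overrun there briefly reached about 5 N m on the wrist and over 200 N at the finger pads, before I eased off and let go. I never touched the other clamp, the posts or the loose items, and handed in at about 20 s; no verdict came back.

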